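Step the air selector to the green outlet and press the button

TASK

With the fingertips, push the upright black tab of the air distributor's rotary selector round, click by click, until it points at the green disc; only then press the white button on the grey box fully down and let it come up again. Only push and press: do not grip the tab, do not shift or lift the box, and leave the loose things around alone.

Things in the scene. Friction and masses are not known exactly. Their poses are not given: they have to be found in the camera images.
- distributor: Air distributor, fixed to the worktop: round aluminium body 208 mm across, 36 mm high, with four brass hose outlets and, opposite, one inlet, each reaching 119 mm from the middle. Origin: centre of its underside, on the selector's axis; x points out between outlets two and three, z up; turned up to 0.4 rad from the world axes. The selector on it: dark steel, 92 mm across, top at 48 mm, central nut to 54 mm.
- selector (a joint): Selector angle, rad, growing counterclockwise seen from above. Clicks at 0, 0.785, 1.571, 2.356; end stops 0.06 beyond. At 0 the tab points 1.178 clockwise of the distributor's x. A spring pulls it to the nearest click: pushed past half-way, the tab snaps ahead to the next. It takes up to about 6 N at the tab. Starts at one of the first two clicks; green is always at one of the last two.
- tab_mid (a point): Middle of the selector's upright black tab: a plate 8 mm thick standing on the selector's rim, 35 to 65 mm from the axis (this point: 52 mm), its flat sides facing along the circle, lower edge 40 mm and top 82 mm above the worktop (this point: 66 mm), a white line on its outer edge. The rules call its clockwise half selector_c0 and its other half selector_c1.
- selector_aim (a point): The point 85 mm from the selector's axis, straight out from the tab, 39 mm above the worktop: where the tab points. It turns with the selector. When the tab points at a disc, this point is above the disc's centre.
- disc_green: Green plastic disc, 23 mm across and 3 mm thick, fixed on the distributor's top at one of its four outlets, centre 85 mm from the selector's axis. Origin: centre of its underside, 36 mm above the worktop. Red, blue and yellow discs like it mark the other outlets.
- button_box: Loose grey push-button box on rubber feet, 86 x 76 x 47 mm, about 0.9 kg, to the right of the distributor, with one white button in the middle of its top. Origin: centre of its underside.
- air_button (a joint): Travel of the white push button on the box, m: 0 released, 0.006 fully down (a spring, 5 N when fully down); it counts as pressed from 0.004. It springs back.
- air_button_top (a point): Middle of the top of the white round button, 30 mm across, pressed straight down.
- collet_a: Standing grey steel collet, 32 mm across, 100 mm high, loose; a bystander. Origin: centre of its underside.
- collet_b: A second such collet, 32 mm across, 100 mm high, loose; a bystander. Origin: centre of its underside.
- chuck: Standing bright drill chuck, 54 mm across, 82 mm high, loose; a bystander. Origin: centre of its underside.
- caliper: Digital caliper lying flat, 235 x 77 x 16 mm, loose; a bystander. Origin: centre of its underside.
- bolt: Standing black hex bolt, 21 mm across, 52 mm high, loose; a bystander. Origin: centre of its underside.
- bush: Steel bush, 22 mm across, 20 mm high, loose; a bystander. Origin: centre of its underside.
There are look-alikes about, which are no part of the job. Leave any purple look-alike of the button_box alone.

How it is judged:
By the outcome, as a careful person would: the job done as asked, in the order asked, and still so for the second after the job is handed in, with the robot touching nothing.
It also fails if it takes over 54 s, if anything falls off the work surface, if the arm or the gripper's body presses on something with over 40 N, if the wrist force passes 120 N, or if a joint passes its speed limit or range.

ROBOT

A 6-joint arm with a two-finger parallel gripper is mounted at the origin on a cart in front of the work surface, level with it; the furniture and walls round the work are solid. World frame = base frame: x ahead of the robot, y to its left, z up, the work surface at z = 0. Lengths are in m, angles in rad, forces in N, time in s.
With the tool pointing down it reaches from about 0.3 to 0.775 m from the base axis. Payload 14.6 kg.
Tool frame: the origin (TCP) lies at the very end of the fingers, on their centre line; the grasp point (between the pads) lies 19 mm behind it; z points along the fingers, y is the direction in which the jaws open and shut (so a half turn about z gives the same grasp; the last joint's range is limited). The gripper opens to 94 mm and grips with 3 to 60 N. Pads are 16 mm wide; open, the fingers measure 119 mm over their backs; the gripper's body (75 mm by 177 mm) begins 78 mm behind the grasp point.
Start: joints at [1.275, 0.3, 1.521, -0, 1.321, -0.067], TCP at [0.125, 0.536, 0.205] pointing down, gripper open.
Joint ranges: [-3.03, 3.03], [-0.79, 2.21], [0.23, 2.52], [-1.04, 4.18], [0, 3.07], [-2.55, 2.55]. Speed limits (rad/s): [2.22, 2.22, 2.57, 3.14, 3.14, 3.14].

INTERFACE

Orientations are given as [roll, pitch, yaw] about the fixed x, y, z axes, in that order (R = Rz(yaw) Ry(pitch) Rx(roll)).
In Python, from station import get_obs, vision, hand_in gives the robot as it stands.
- The arm moves only by the tool play_rows, never from a script. Its argument "moves" is a list of rows, each an object with "claw": the opening, from 0 (shut) to 1 (fully open); "linear": the shift along the tool's x, y, z in mm, a list of three; "turn": the turn, a rotation vector about the tool's x, y, z in rad, a list of three. In form: [{"claw": claw, "linear": [tx, ty, tz], "turn": [ax, ay, az]}, ...]. A call has 1 to 8 rows; each row is the pose to reach, as a shift and turn from the pose measured when the call began, along the tool's axes at that moment; what a row does not reach only later rows make up. A row lasts 1/8 s, in which the tool goes at most 62.5 mm and 10.7 degrees, less where a joint would pass 70% of its speed; a pose out of reach is approached as far as the arm can. A call with a gripper value outside its range is refused whole. The fingers move at their own pace and stop on an object; "force" is the grip in N (left out, the last holds). Time passes only in rows, so rows that repeat a pose let the fingers close. It gives the time, the measured TCP pose, the force and the opening at its end, in the units of the state.
- get_obs(): the state, without advancing time (a new reading comes with each control period).
- vision.camera(name): name is "scene" or "top" or "wrist"; returns the picture (384x512x3 uint8, blue, green, red); there is no depth.
- vision.camera_info(name): a dict with "camera_matrix" (3x3 intrinsics, pixels), "rvec" (rotation vector, rad) and "tvec" (3), from world to camera coordinates, as OpenCV has them; the wrist camera has in their place "mount" (4x4, takes a point from camera to tool coordinates, whose origin is the TCP and whose axes are the flange's). Camera axes: x right, y down, z forward; pixel columns grow to the right and rows downward; lengths in m; the calibration is good to about 2 mm. A picture is of the moment at which its call begins: read the wrist's pose just before it. camera_info takes no time and is no camera call.
- hand_in(): hands the job in, once; it reports no verdict.
The state is a dict: "time_s": time; "qpos": joint angles; "joint_vel": joint speeds; "tau": joint torques, N m; "ee_pos": TCP position; "eef_rot": TCP orientation; "force": force on the tool from outside, world axes, zero at the start; "moment": the same for the moment, N m; "grip_width": finger opening in m.
Only numpy, scipy, OpenCV 4.12 (cv2) and the standard library are available. Lean on these libraries where they do the work, as an engineer would, in place of code of your own. Each camera call takes 0.05 s, during which the arm holds its last target.

## Working session

There is one attempt and no reset: what is moved stays moved. The work goes in short steps, Python scripts to look and compute and a tool call to move; the robot and the scene stay as the last step left them, time stands still between calls to the robot, and variables do not carry over. Pictures are saved under pics/ and viewed, and the job is handed in when it is done.

Besides the shell and the picture viewer there is one more tool, called by a JSON object that holds its "fn" and its "kwargs". play_rows: Moves the arm, as the interface text tells. Its arguments: {"type":"object","properties":{"moves":{"type":"array","items":{"type":"object","properties":{"claw":{"type":"number"},"linear":{"type":"array","items":{"type":"number"}},"turn":{"type":"array","items":{"type":"number"}}}}},"force":{"type":"number"}},"required":["moves"]}

```bash
mkdir -p pics
python3 - <<'E'
from station import get_obs, vision
import cv2
o=get_obs(); print({k:o[k] for k in('time_s','ee_pos','eef_rot','grip_width','force')})
for n in('scene','top','wrist'):
    cv2.imwrite(f'pics/{n}0.png',vision.camera(n)); print(n,vision.camera_info(n))
E
```

```text
{'time_s': 0.0, 'ee_pos': array([0.12468178, 0.53541529, 0.20489065]), 'eef_rot': array([-3.14044007e+00, -6.85830932e-05,  2.91277235e+00]), 'grip_width': 0.0937805071242838, 'force': array([-0.89698869,  0.47356539,  0.39300409])}
scene {'camera_matrix': array([[382.89745536,   0.        , 249.62166571],
       [  0.        , 382.89745536, 192.3421234 ],
       [  0.        ,   0.        ,   1.        ]]), 'rvec': array([ 1.97108424, -0.84948103,  0.47688569]), 'tvec': array([-0.32603496,  0.29585268,  0.6345124 ])}
top {'camera_matrix': array([[475.44583478,   0.        , 261.54870341],
       [  0.        , 475.44583478, 184.08722434],
       [  0.        ,   0.        ,   1.        ]]), 'rvec': array([ 2.15297798, -2.17923477,  0.11643198]), 'tvec': array([0.06223695, 0.55847436, 1.41340658])}
wrist {'camera_matrix': array([[308.66671316,   0.        , 261.95860868],
       [  0.        , 308.66671316, 197.46651599],
       [  0.        ,   0.        ,   1.        ]]), 'mount': array([[ 4.26044340e-04, -9.63255112e-01, -2.68587802e-01,
         7.73844862e-02],
       [ 9.99999671e-01,  5.95794002e-04, -5.50499382e-04,
         1.22790039e-03],
       [ 6.90294345e-04, -2.68587479e-01,  9.63255049e-01,
        -1.79606694e-01],
       [ 0.00000000e+00,  0.00000000e+00,  0.00000000e+00,
         1.00000000e+00]])}
```

View pics/scene0.png

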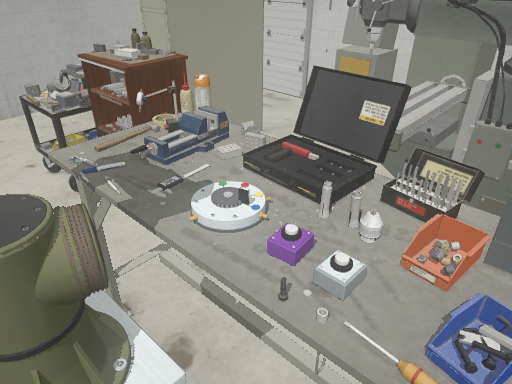

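View pics/top0.png

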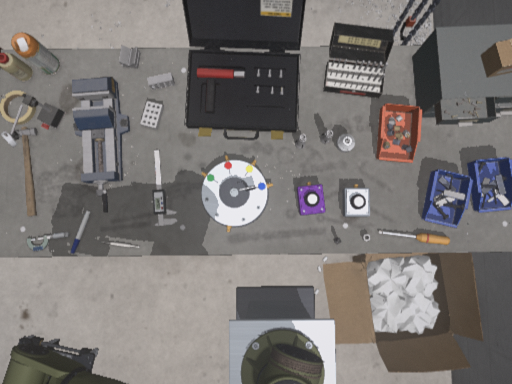

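View pics/wrist0.png

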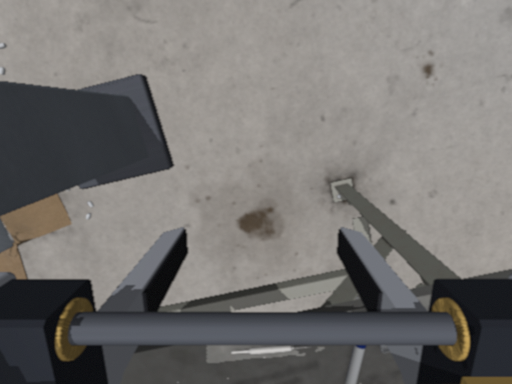

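```bash
cat > h.py <<'E'
import numpy as np, cv2
from station import get_obs, vision
from scipy.spatial.transform import Rotation as Ro
def cam(n,o=None):
    i=vision.camera_info(n);K=i['camera_matrix']
    if n=='wrist':
        T=np.eye(4);T[:3,:3]=Ro.from_euler('xyz',o['eef_rot']).as_matrix();T[:3,3]=o['ee_pos']
        M=T@i['mount'];R=M[:3,:3].T;t=-R@M[:3,3]
    else: R=cv2.Rodrigues(i['rvec'])[0];t=i['tvec']
    return K,R,t
def ray(c,px,z):
    K,R,t=c;C=-R.T@t;d=R.T@np.linalg.inv(K)@np.array([px[0],px[1],1.]);return C+d*(z-C[2])/d[2]
def proj(c,p):
    K,R,t=c;q=K@(R@np.asarray(p,float)+t);return q[:2]/q[2]
E
python3 - <<'E'
from h import *
t=cv2.imread('pics/top0.png');s=cv2.imread('pics/scene0.png')
cv2.imwrite('pics/top0c.png',cv2.resize(t[140:260,190:390],None,fx=4,fy=4,interpolation=cv2.INTER_CUBIC))
cv2.imwrite('pics/scene0c.png',cv2.resize(s[165:330,180:390],None,fx=3.6,fy=3.6,interpolation=cv2.INTER_CUBIC))
c=cam('top');cs=cam('scene')
hsv=cv2.cvtColor(t,cv2.COLOR_BGR2HSV);hs=cv2.cvtColor(s,cv2.COLOR_BGR2HSV)
for n,(lo,hi) in dict(green=(45,85),blue=(100,125),yellow=(20,35),red=(0,8)).items():
    for nm,H,cc,(x0,x1,y0,y1) in(('top',hsv,c,(200,272,150,230)),('scene',hs,cs,(188,272,172,235))):
        m=cv2.inRange(H,(lo,120,60),(hi,255,255));k=np.zeros_like(m);k[y0:y1,x0:x1]=m[y0:y1,x0:x1]
        N,l,st,ce=cv2.connectedComponentsWithStats(k)
        for i in range(1,N):
            if st[i,4]>8: print(n,nm,st[i,4],ce[i].round(1),ray(cc,ce[i],.039).round(4))
E
```

```text
green top 15 [210.1 177.5] [0.5802 0.2106 0.039 ]
blue top 29 [261.4 185.7] [0.5533 0.0559 0.039 ]
blue scene 28 [255.5 206.5] [0.5527 0.0539 0.039 ]
yellow top 26 [249.  168.5] [0.6062 0.0929 0.039 ]
yellow scene 16 [258.9 193.8] [0.6058 0.0902 0.039 ]
red top 32 [227.7 165.1] [0.6175 0.1574 0.039 ]
red scene 20 [244.8 184.2] [0.6173 0.1551 0.039 ]
```

View pics/top0c.png

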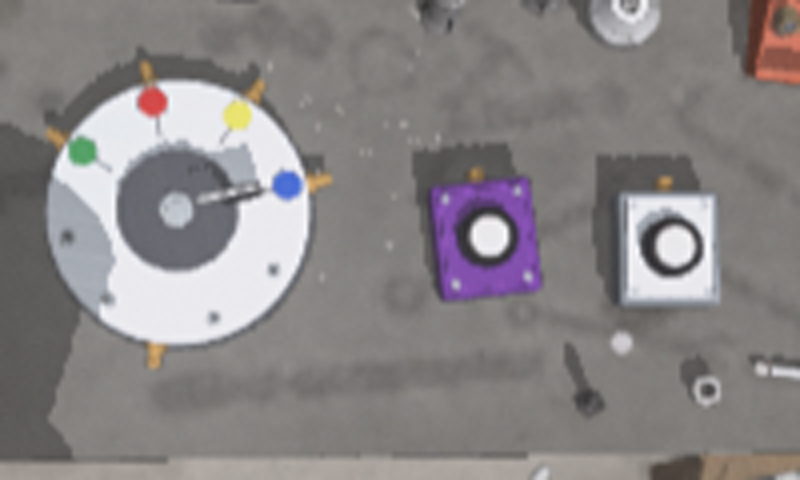

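View pics/scene0c.png

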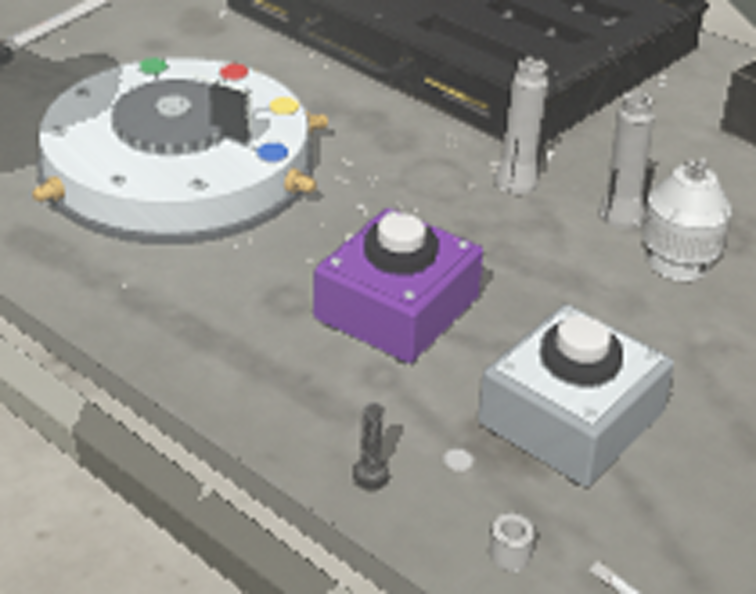

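Run:
```python
from h import *
from scipy.optimize import least_squares
t=cv2.imread('pics/top0.png');s=cv2.imread('pics/scene0.png')
P=np.array([[.5533,.0559],[.6062,.0929],[.6175,.1574],[.5802,.2106]])
P2=np.array([[.5527,.0539],[.6058,.0902],[.6173,.1551]])
def f(v,Q): 
    a=v[2]+np.array([-1.178,-.3927,.3927,1.178])[:len(Q)]
    return (np.c_[v[0]+.085*np.cos(a),v[1]+.085*np.sin(a)]-Q).ravel()
for Q in(P,P2):
    r=least_squares(f,[.54,.14,0],args=(Q,));print(r.x.round(4),(r.fun*1000).round(1))
c=cam('top');cs=cam('scene')
# white button tops
def blob(img,x0,x1,y0,y1):
    g=cv2.inRange(cv2.cvtColor(img,cv2.COLOR_BGR2HSV),(0,0,190),(180,40,255));k=np.zeros_like(g);k[y0:y1,x0:x1]=g[y0:y1,x0:x1]
    N,l,st,ce=cv2.connectedComponentsWithStats(k)
    for i in range(1,N):
        if st[i,4]>15: print(st[i],ce[i].round(2))
print('top');blob(t,349,366,192,210);print('sc');blob(s,325,358,248,276)
```

```text
[ 0.5346  0.1388 -0.173 ] [-0.2 -0.1  0.2  0.3  0.1 -0.1 -0.  -0.1]
[ 0.5343  0.1366 -0.1773] [-0.2 -0.3  0.1  0.6  0.1 -0.3]
top
[358 192   8   7  26] [362.81 193.69]
[354 197  10   9  70] [358.37 201.11]
[349 201   6   9  24] [350.38 206.54]
sc
[325 250  33  26 422] [340.63 263.99]
```

Run:
```python
from h import *
c=cam('top');cs=cam('scene')
for px in((341.9,257.5),(341.9,258.5)):
  Ps=[K@np.c_[R,t] for K,R,t in(c,cs)]
  X=cv2.triangulatePoints(Ps[0],Ps[1],np.array([358.4,201.1]),np.array(px));X=(X[:3]/X[3]).ravel();print(X, proj(c,X),proj(cs,X))
for z in(.055,.06,.065,.07):print(z,ray(c,(358.4,201.1),z),ray(cs,(341.9,258),z))
# tab check
for a in [-1.353]:
  p=np.array([.5345,.1378])
  for r,z in((35,.082),(65,.082)): q=np.r_[p+r/1000*np.array([np.cos(a),np.sin(a)]),z];print(proj(c,q),proj(cs,q))
# start pusher pose
n=np.array([np.cos(-1.353),np.sin(-1.353)]);tg=np.array([-n[1],n[0]])
print('pre',p+.052*n-.030*tg, 'yaw',np.arctan2(tg[1],tg[0]))
```

```text
[ 0.50184293 -0.23005649  0.06570323] [358.59095915 200.95301361] [341.37092795 257.56060115]
[ 0.50195707 -0.23047964  0.0632676 ] [358.56611679 200.97205603] [341.43942581 258.55282762]
0.055 [ 0.50215761 -0.23166467  0.055     ] [ 0.51311546 -0.22577258  0.055     ]
0.06 [ 0.501811   -0.23064352  0.06      ] [ 0.50764561 -0.22847753  0.06      ]
0.065 [ 0.50146438 -0.22962238  0.065     ] [ 0.50217577 -0.23118248  0.065     ]
0.07 [ 0.50111776 -0.22860124  0.07      ] [ 0.49670592 -0.23388743  0.07      ]
[245.13337418 188.20447394] [238.64649389 187.02334178]
[255.12854133 185.87802209] [248.5689552  190.02213677]
pre [0.5164448  0.08054609] yaw 0.21779632679489663
```

Candidates: white buttons at top-view px (312,199) on the purple box and (358,201) on the grey box. I choose the grey one, as described, and the crops confirm it. The tab is the black plate at (250,187), pointing at blue (click 0). Green is at (210,178), so it is three clicks counterclockwise. First I shut the gripper and move above the clockwise side of the tab.

{"fn": "play_rows", "kwargs": {"moves": [{"claw":0,"linear":[-30,-22,1.5],"turn":[0,0,0.168]},{"claw":0,"linear":[-60,-44,3],"turn":[0,0,0.336]},{"claw":0,"linear":[-90,-66,4.5],"turn":[0,0,0.504]},{"claw":0,"linear":[-121,-88,6],"turn":[0,0,0.672]},{"claw":0,"linear":[-151,-110,7.5],"turn":[0,0,0.84]},{"claw":0,"linear":[-181,-132,9],"turn":[0,0,1.008]},{"claw":0,"linear":[-211,-155,10.5],"turn":[0,0,1.176]},{"claw":0,"linear":[-242,-177,12],"turn":[0,0,1.344]}], "force": 20}}

```text
time_s: 1.15
ee_pos: [0.3208, 0.3071, 0.1931]
eef_rot: [-3.141, 0.001, 1.563]
force: [-0.2, 0.6, -0.5]
grip_width: 0.0175
```

```bash
cat >> h.py <<'E'
def to(p,yaw):
    o=get_obs();R=Ro.from_euler('xyz',o['eef_rot']).as_matrix()
    Rt=(Ro.from_euler('z',yaw)*Ro.from_euler('x',np.pi)).as_matrix()
    print('t',o['time_s'],'pos',o['ee_pos'].round(4),'rot',o['eef_rot'].round(3),'q',np.round(o['qpos'],2),'F',o['force'].round(1),'w',round(o['grip_width'],4))
    print('lin',(R.T@(np.array(p)-o['ee_pos'])*1000).round(1),'turn',Ro.from_matrix(R.T@Rt).as_rotvec().round(3))
E
python3 -c "
from h import *
to([.516,.0805,.18],.218)"
```

```text
t 1.15 pos [0.3208 0.3071 0.1931] rot [-3.141e+00  1.000e-03  1.563e+00] q [ 0.68  0.07  1.82 -0.    1.25  0.69] F [-0.2  0.6 -0.5] w 0.0175
lin [-225.1  196.9   13.2] turn [0.000e+00 1.000e-03 1.345e+00]
```

{"fn": "play_rows", "kwargs": {"moves": [{"claw":0,"linear":[-28,25,2],"turn":[0,0,0.168]},{"claw":0,"linear":[-56,49,4],"turn":[0,0,0.336]},{"claw":0,"linear":[-84,74,5],"turn":[0,0,0.504]},{"claw":0,"linear":[-112,98,7],"turn":[0,0,0.672]},{"claw":0,"linear":[-141,123,8],"turn":[0,0,0.84]},{"claw":0,"linear":[-169,148,10],"turn":[0,0,1.008]},{"claw":0,"linear":[-197,172,12],"turn":[0,0,1.176]},{"claw":0,"linear":[-225,197,13],"turn":[0,0,1.345]}]}}

```text
time_s: 2.15
ee_pos: [0.5167, 0.0796, 0.1799]
eef_rot: [3.141, 0.001, 0.213]
force: [-1.5, 0.9, 1.2]
grip_width: 0.0006
```

```bash
python3 -c "
from h import *
to([.5164,.0805,.06],.218)
o=get_obs();c=cam('wrist',o);w=vision.camera('wrist');cv2.imwrite('pics/w1.png',w)
for a in(-1.353,1.003): print(proj(c,[.5345+.065*np.cos(a),.1378+.065*np.sin(a),.082]),proj(c,[.5345+.085*np.cos(a),.1378+.085*np.sin(a),.039]))"
```

```text
t 2.15 pos [0.5167 0.0796 0.1799] rot [3.141e+00 1.000e-03 2.130e-01] q [ 0.08  0.26  1.63 -0.    1.25  1.44] F [-1.5  0.9  1.2] w 0.0006
lin [  0.   -1.  119.9] turn [ 0.001  0.001 -0.005]
[275.5882796  167.67050455] [292.95492992 160.28187431]
[148.27519564 115.96564148] [147.85428313 100.58683756]
```

View pics/w1.png

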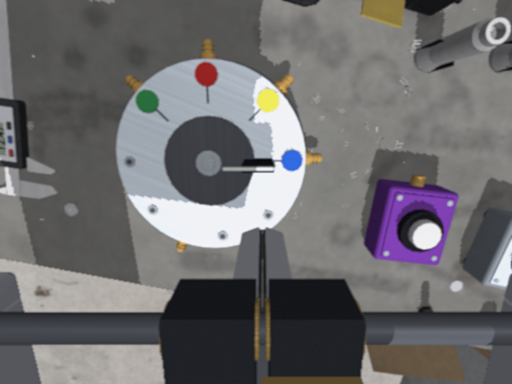

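The wrist view shows the tab's outer end at (273,167) and blue at (292,160), within a pixel or two of the prediction. Descending.

{"fn": "play_rows", "kwargs": {"moves": [{"claw":0,"linear":[0,-1,30],"turn":[0,0,-0.005]},{"claw":0,"linear":[0,-1,60],"turn":[0,0,-0.005]},{"claw":0,"linear":[0,-1,90],"turn":[0,0,-0.005]},{"claw":0,"linear":[0,-1,110],"turn":[0,0,-0.005]},{"claw":0,"linear":[0,-1,120],"turn":[0,0,-0.005]},{"claw":0,"linear":[0,-1,120],"turn":[0,0,-0.005]}]}}

```text
time_s: 2.95
ee_pos: [0.5183, 0.0777, 0.0595]
eef_rot: [3.14, 0.001, 0.207]
force: [-0.1, 0.2, 0.1]
grip_width: 0.0002
```

```bash
cat >> h.py <<'E'
def arc(phis,d=.012,z=.06,c0=(.5345,.1378)):
    for f in phis:
        a=-1.353+f;n=np.array([np.cos(a),np.sin(a)]);tg=np.array([-n[1],n[0]])
        print('phi',round(f,2));to(np.r_[np.array(c0)+.052*n-d*tg,z],a+np.pi/2)
E
python3 -c "
from h import *
arc([-.15,0,.1,.2,.3,.4,.5,.6])" | grep -v '^t'; python3 -c "
from h import *
to([.5,.1,.06],.2)"
```

```text
phi -0.15
lin [ 9.1 -5.6 -0.5] turn [0.002 0.001 0.14 ]
phi 0
lin [16.8 -3.3 -0.6] turn [ 0.001  0.001 -0.01 ]
phi 0.1
lin [22.1 -2.4 -0.6] turn [ 0.001  0.001 -0.11 ]
phi 0.2
lin [27.4 -2.1 -0.6] turn [ 0.001  0.002 -0.21 ]
phi 0.3
lin [32.7 -2.2 -0.6] turn [ 0.001  0.002 -0.31 ]
phi 0.4
lin [38.  -3.  -0.6] turn [ 0.001  0.002 -0.41 ]
phi 0.5
lin [43.2 -4.2 -0.6] turn [ 0.001  0.002 -0.51 ]
phi 0.6
lin [48.2 -5.9 -0.6] turn [ 0.001  0.002 -0.61 ]
t 2.95 pos [0.5183 0.0777 0.0595] rot [3.14e+00 1.00e-03 2.07e-01] q [ 0.08  0.42  1.74 -0.    0.99  1.44] F [-0.1  0.2  0.1] w 0.0002
lin [-13.3 -25.5  -0.5] turn [0.001 0.001 0.007]
```

{"fn": "play_rows", "kwargs": {"moves": [{"claw":0,"linear":[9,-3,0],"turn":[0,0,0]},{"claw":0,"linear":[16,-3,0],"turn":[0,0,-0.01]},{"claw":0,"linear":[22,-2.5,0],"turn":[0,0,-0.11]},{"claw":0,"linear":[27.5,-2,0],"turn":[0,0,-0.21]},{"claw":0,"linear":[33,-2,0],"turn":[0,0,-0.31]},{"claw":0,"linear":[38,-3,0],"turn":[0,0,-0.41]},{"claw":0,"linear":[43,-4,0],"turn":[0,0,-0.51]},{"claw":0,"linear":[48,-6,0],"turn":[0,0,-0.61]}]}}

```text
time_s: 3.95
ee_pos: [0.5648, 0.0937, 0.0598]
eef_rot: [3.141, 0.001, 0.821]
force: [0.1, 0.3, -0.2]
grip_width: 0.0004
```

```bash
python3 -c "
from h import *
cv2.imwrite('pics/t2.png',cv2.resize(vision.camera('top')[140:240,180:300],None,fx=5,fy=5,interpolation=cv2.INTER_CUBIC));cv2.imwrite('pics/w2.png',vision.camera('wrist'))
arc([.6,.7,.8,.9,1.,1.1,1.2,1.3,1.4])"
```

```text
phi 0.6
t 4.05 pos [0.5648 0.0938 0.0597] rot [3.141e+00 1.000e-03 8.190e-01] q [ 0.1   0.51  1.59 -0.    1.04  0.85] F [-0.1  0.  -0.3] w 0.0003
lin [-0.6 -0.2 -0.3] turn [0.001 0.001 0.001]
phi 0.7
t 4.05 pos [0.5648 0.0938 0.0597] rot [3.141e+00 1.000e-03 8.190e-01] q [ 0.1   0.51  1.59 -0.    1.04  0.85] F [-0.1  0.  -0.3] w 0.0003
lin [ 4.7  0.7 -0.3] turn [ 0.001  0.001 -0.099]
phi 0.8
t 4.05 pos [0.5648 0.0938 0.0597] rot [3.141e+00 1.000e-03 8.190e-01] q [ 0.1   0.51  1.59 -0.    1.04  0.85] F [-0.1  0.  -0.3] w 0.0003
lin [10.   1.2 -0.3] turn [ 0.001  0.001 -0.199]
phi 0.9
t 4.05 pos [0.5648 0.0938 0.0597] rot [3.141e+00 1.000e-03 8.190e-01] q [ 0.1   0.51  1.59 -0.    1.04  0.85] F [-0.1  0.  -0.3] w 0.0003
lin [15.3  1.  -0.3] turn [ 0.001  0.001 -0.299]
phi 1.0
t 4.05 pos [0.5648 0.0938 0.0597] rot [3.141e+00 1.000e-03 8.190e-01] q [ 0.1   0.51  1.59 -0.    1.04  0.85] F [-0.1  0.  -0.3] w 0.0003
lin [20.6  0.4 -0.3] turn [ 0.001  0.001 -0.399]
phi 1.1
t 4.05 pos [0.5648 0.0938 0.0597] rot [3.141e+00 1.000e-03 8.190e-01] q [ 0.1   0.51  1.59 -0.    1.04  0.85] F [-0.1  0.  -0.3] w 0.0003
lin [25.8 -0.8 -0.3] turn [ 0.001  0.001 -0.499]
phi 1.2
t 4.05 pos [0.5648 0.0938 0.0597] rot [3.141e+00 1.000e-03 8.190e-01] q [ 0.1   0.51  1.59 -0.    1.04  0.85] F [-0.1  0.  -0.3] w 0.0003
lin [30.9 -2.5 -0.3] turn [ 0.001  0.002 -0.599]
phi 1.3
t 4.05 pos [0.5648 0.0938 0.0597] rot [3.141e+00 1.000e-03 8.190e-01] q [ 0.1   0.51  1.59 -0.    1.04  0.85] F [-0.1  0.  -0.3] w 0.0003
lin [35.7 -4.7 -0.3] turn [ 0.     0.002 -0.699]
phi 1.4
t 4.05 pos [0.5648 0.0938 0.0597] rot [3.141e+00 1.000e-03 8.190e-01] q [ 0.1   0.51  1.59 -0.    1.04  0.85] F [-0.1  0.  -0.3] w 0.0003
lin [40.4 -7.3 -0.3] turn [ 0.     0.002 -0.799]
```

View pics/t2.png

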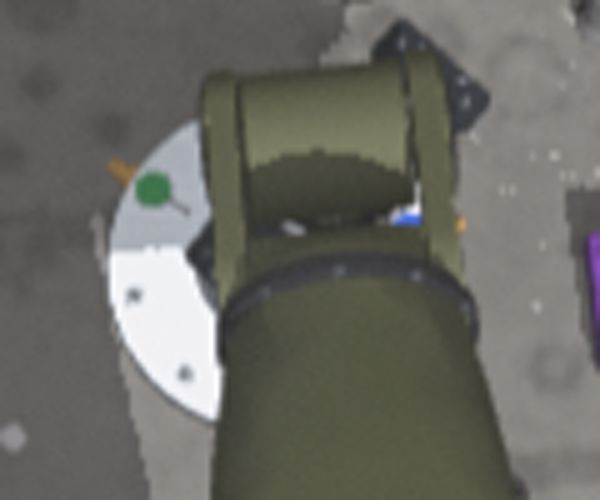

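View pics/w2.png

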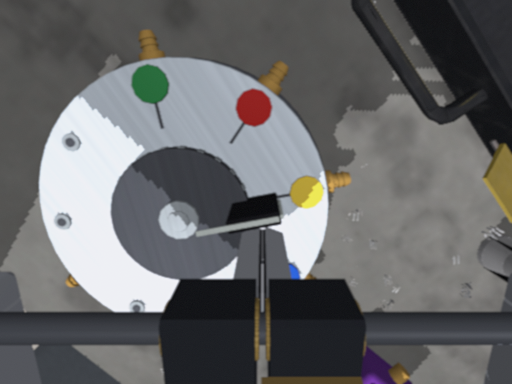

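The wrist view shows that the tab has clicked on to yellow at (307,192). Next, the second click (φ 0.785 to 1.4).

{"fn": "play_rows", "kwargs": {"moves": [{"claw":0,"linear":[5,0.5,0],"turn":[0,0,-0.1]},{"claw":0,"linear":[10,1,0],"turn":[0,0,-0.2]},{"claw":0,"linear":[15,1,0],"turn":[0,0,-0.3]},{"claw":0,"linear":[20.5,0.5,0],"turn":[0,0,-0.4]},{"claw":0,"linear":[26,-1,0],"turn":[0,0,-0.5]},{"claw":0,"linear":[31,-2.5,0],"turn":[0,0,-0.6]},{"claw":0,"linear":[36,-5,0],"turn":[0,0,-0.7]},{"claw":0,"linear":[40,-7,0],"turn":[0,0,-0.8]}]}}

```text
time_s: 5.05
ee_pos: [0.5872, 0.128, 0.0599]
eef_rot: [3.141, 0.002, 1.62]
force: [-1.1, 0.3, 0.0]
grip_width: 0.0003
```

```bash
python3 -c "
from h import *
cv2.imwrite('pics/w3.png',vision.camera('wrist'))
arc([1.4,1.5,1.6,1.7,1.8,1.9,2.,2.1,2.2])" | grep -v ^t;python3 -c "
from h import *
to([.5,.1,.06],.2)"
```

```text
phi 1.4
lin [-0.1 -0.3 -0.1] turn [0.    0.001 0.008]
phi 1.5
lin [ 5.2  0.7 -0.1] turn [ 0.     0.001 -0.092]
phi 1.6
lin [10.5  1.1 -0.1] turn [ 0.     0.001 -0.192]
phi 1.7
lin [15.8  1.  -0.1] turn [ 0.     0.001 -0.292]
phi 1.8
lin [21.1  0.4 -0.1] turn [-0.     0.001 -0.392]
phi 1.9
lin [26.3 -0.7 -0.1] turn [-0.     0.001 -0.492]
phi 2.0
lin [31.4 -2.4 -0.1] turn [-0.     0.001 -0.592]
phi 2.1
lin [36.3 -4.5 -0.1] turn [-0.     0.001 -0.692]
phi 2.2
lin [40.9 -7.2 -0.1] turn [-0.     0.001 -0.792]
t 5.1 pos [0.5873 0.1283 0.0599] rot [3.141e+00 1.000e-03 1.625e+00] q [ 0.15  0.56  1.51 -0.    1.07  0.1 ] F [-0.5 -0.1 -0.2] w 0.0007
lin [-23.5 -88.7  -0.1] turn [1.000e-03 1.000e-03 1.425e+00]
```

View pics/w3.png

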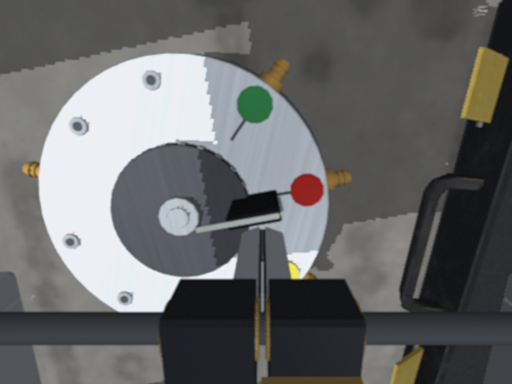

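The tab is now at red (307,190). Third click, stopping at φ 2.2.

{"fn": "play_rows", "kwargs": {"moves": [{"claw":0,"linear":[5,0.5,0],"turn":[0,0,-0.1]},{"claw":0,"linear":[10.5,1,0],"turn":[0,0,-0.2]},{"claw":0,"linear":[16,1,0],"turn":[0,0,-0.3]},{"claw":0,"linear":[21,0.5,0],"turn":[0,0,-0.4]},{"claw":0,"linear":[26.5,-0.5,0],"turn":[0,0,-0.5]},{"claw":0,"linear":[31.5,-2.5,0],"turn":[0,0,-0.6]},{"claw":0,"linear":[36.5,-4.5,0],"turn":[0,0,-0.7]},{"claw":0,"linear":[40,-6.5,0],"turn":[0,0,-0.77]}]}}

```text
time_s: 6.1
ee_pos: [0.5787, 0.1681, 0.06]
eef_rot: [-3.141, 0.001, 2.394]
force: [0.1, 0.3, 0.3]
grip_width: 0.0004
```

```bash
python3 -c "
from h import *
cv2.imwrite('pics/w4.png',vision.camera('wrist'))
to([.55,.14,.18],2.4)"
```

```text
t 6.15 pos [0.5785 0.1684 0.06  ] rot [-3.141e+00  1.000e-03  2.398e+00] q [ 0.22  0.57  1.5  -0.    1.07 -0.6 ] F [0.6 0.3 0.8] w 0.0005
lin [   1.6  -40.2 -119.9] turn [-0.001  0.001 -0.002]
```

View pics/w4.png

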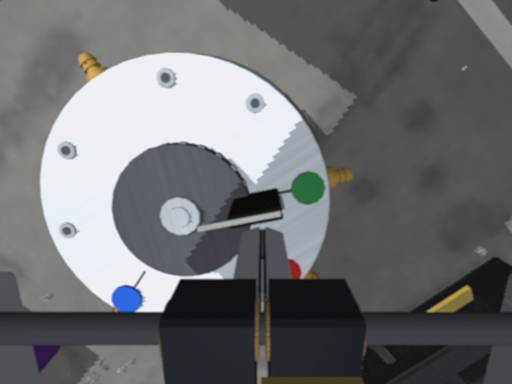

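The tab is at green (308,188). I back off against the push direction, then lift clear.

{"fn": "play_rows", "kwargs": {"moves": [{"claw":0,"linear":[-8,0,0],"turn":[0,0,0]},{"claw":0,"linear":[-14,0,-5],"turn":[0,0,0]},{"claw":0,"linear":[-14,0,-40],"turn":[0,0,0]},{"claw":0,"linear":[-14,0,-80],"turn":[0,0,0]},{"claw":0,"linear":[-14,0,-120],"turn":[0,0,0]},{"claw":0,"linear":[-14,0,-120],"turn":[0,0,0]}]}}

```text
time_s: 6.9
ee_pos: [0.5902, 0.1588, 0.1837]
eef_rot: [3.137, 0.005, 2.396]
force: [0.6, -0.3, -0.7]
grip_width: 0.0001
```

```bash
python3 -c "
from h import *
o=get_obs();c=cam('wrist',o);cv2.imwrite('pics/w5.png',vision.camera('wrist'))
a=1.003
for r,z in((35,.082),(65,.082),(85,.039)):print(proj(c,[.5345+r/1e3*np.cos(a),.1378+r/1e3*np.sin(a),z]))
to([.502,-.23,.18],1.57)"
```

```text
[239.5174302  161.98283923]
[271.80274659 156.1943811 ]
[289.30108452 146.8292879 ]
t 6.95 pos [0.5894 0.1587 0.1813] rot [3.140e+00 3.000e-03 2.396e+00] q [ 0.2   0.45  1.37 -0.    1.32 -0.62] F [ 0.3  0.  -0.5] w 0.0006
lin [-199.4 -344.9    1.4] turn [0.002 0.002 0.826]
```

View pics/w5.png

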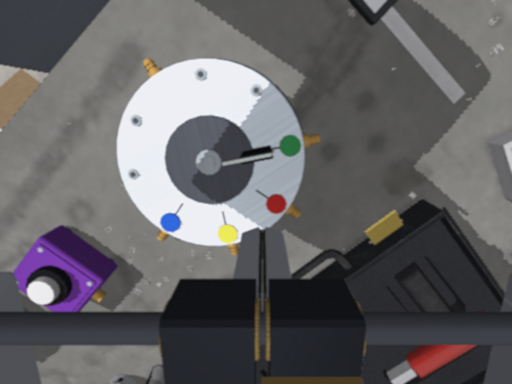

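The tab is seated at green (290,146), on the predicted line. Moving above the grey box.

{"fn": "play_rows", "kwargs": {"moves": [{"claw":0,"linear":[-25,-43,0],"turn":[0,0,0.103]},{"claw":0,"linear":[-50,-86,0],"turn":[0,0,0.206]},{"claw":0,"linear":[-75,-129,0],"turn":[0,0,0.31]},{"claw":0,"linear":[-100,-172,0],"turn":[0,0,0.413]},{"claw":0,"linear":[-125,-215,0],"turn":[0,0,0.516]},{"claw":0,"linear":[-150,-259,1],"turn":[0,0,0.62]},{"claw":0,"linear":[-175,-302,1],"turn":[0,0,0.723]},{"claw":0,"linear":[-199,-345,1],"turn":[0,0,0.826]}]}}

```text
time_s: 7.95
ee_pos: [0.5006, -0.2314, 0.179]
eef_rot: [3.141, -0.0, 1.566]
force: [0.4, -0.5, -0.3]
grip_width: 0.0005
```

{"fn": "play_rows", "kwargs": {"moves": [{"claw":0,"linear":[0,0,0],"turn":[0,0,0]},{"claw":0,"linear":[0,0,0],"turn":[0,0,0]}]}}

```text
time_s: 8.2
ee_pos: [0.5002, -0.2311, 0.1779]
eef_rot: [-3.141, -0.001, 1.565]
force: [0.0, -0.2, -0.6]
grip_width: 0.0002
```

```bash
python3 -c "
from h import *
o=get_obs();c=cam('wrist',o);w=vision.camera('wrist');cv2.imwrite('pics/w6.png',w)
print(proj(c,[.502,-.23,.065]))
g=cv2.inRange(cv2.cvtColor(w,cv2.COLOR_BGR2HSV),(0,0,200),(180,40,255))
N,l,st,ce=cv2.connectedComponentsWithStats(g)
for i in range(1,N):
  if st[i,4]>300: print(st[i],ce[i].round(1),ray(c,ce[i],.065).round(4))
to([.502,-.23,.075],1.57)"
```

```text
[262.74976169 193.96847434]
[255  20  34  38 982] [271.7  38.3] [ 0.5103 -0.0915  0.065 ]
[   0  101   90  172 8730] [ 35.5 183.2] [ 0.2811 -0.2181  0.065 ]
[ 224  156   77   65 3087] [261.4 186.1] [ 0.5008 -0.2221  0.065 ]
[248 180  29  28 661] [262.  193.7] [ 0.5012 -0.2297  0.065 ]
[ 114  195   29   76 1353] [128.  230.5] [ 0.3651 -0.2676  0.065 ]
t 8.25 pos [ 0.5005 -0.2307  0.1783] rot [ 3.142e+00 -1.000e-03  1.566e+00] q [-0.5   0.33  1.55  0.    1.26 -0.49] F [ 0.5 -0.1 -0.2] w 0.0004
lin [  0.6   1.5 103.3] turn [ 0.    -0.001 -0.004]
```

View pics/w6.png

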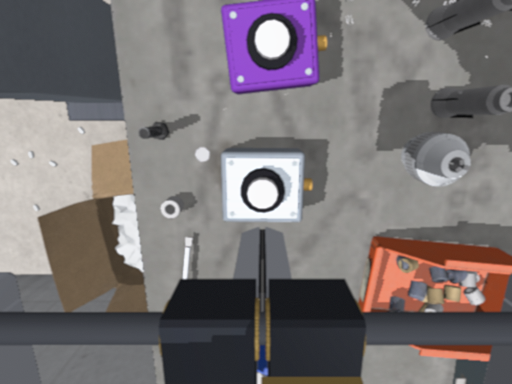

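The grey box's button is at (262,194), exactly where predicted, and the purple one is at (271,39). Descending to just above it.

{"fn": "play_rows", "kwargs": {"moves": [{"claw":0,"linear":[1,1,30],"turn":[0,0,0]},{"claw":0,"linear":[1,1,60],"turn":[0,0,0]},{"claw":0,"linear":[1,1,85],"turn":[0,0,0]},{"claw":0,"linear":[1,1,98],"turn":[0,0,0]},{"claw":0,"linear":[1,1,105],"turn":[0,0,0]},{"claw":0,"linear":[1,1,105],"turn":[0,0,0]}]}}

```text
time_s: 9.0
ee_pos: [0.5018, -0.2294, 0.0735]
eef_rot: [3.141, -0.001, 1.567]
force: [0.0, 0.4, -0.5]
grip_width: 0.0007
```

```bash
python3 -c "
from h import *
to([.5013,-.23,.060],1.57)"
```

```text
t 9.0 pos [ 0.5018 -0.2294  0.0735] rot [ 3.141e+00 -1.000e-03  1.567e+00] q [-0.5   0.45  1.65  0.    1.05 -0.49] F [ 0.   0.4 -0.5] w 0.0007
lin [-0.6 -0.5 13.5] turn [ 0.    -0.001 -0.003]
```

{"fn": "play_rows", "kwargs": {"moves": [{"claw":0,"linear":[0,0,3],"turn":[0,0,0]},{"claw":0,"linear":[0,0,5],"turn":[0,0,0]},{"claw":0,"linear":[0,0,7],"turn":[0,0,0]},{"claw":0,"linear":[0,0,9],"turn":[0,0,0]},{"claw":0,"linear":[0,0,11],"turn":[0,0,0]},{"claw":0,"linear":[0,0,11],"turn":[0,0,0]}]}}

```text
time_s: 9.75
ee_pos: [0.502, -0.2295, 0.0632]
eef_rot: [3.141, -0.0, 1.567]
force: [-1.5, 0.7, 9.5]
grip_width: 0.0006
```

{"fn": "play_rows", "kwargs": {"moves": [{"claw":0,"linear":[0,0,1],"turn":[0,0,0]},{"claw":0,"linear":[0,0,2],"turn":[0,0,0]},{"claw":0,"linear":[0,0,2],"turn":[0,0,0]}]}}

```text
time_s: 10.12
ee_pos: [0.5022, -0.2297, 0.0629]
eef_rot: [3.14, 0.0, 1.567]
force: [-9.0, 4.3, 23.4]
grip_width: 0.0007
```

```bash
python3 -c "
from h import *
s=vision.camera('scene');cv2.imwrite('pics/s7.png',cv2.resize(s[165:330,180:390],None,fx=3.6,fy=3.6,interpolation=cv2.INTER_CUBIC));to([.5013,-.23,.060],1.57)"
```

```text
t 10.175 pos [ 0.5022 -0.2296  0.0629] rot [3.14  0.    1.567] q [-0.5   0.46  1.65  0.    1.02 -0.49] F [-7.7  4.3 23.1] w 0.0003
lin [-0.4 -0.9  2.9] turn [ 0.002  0.    -0.003]
```

View pics/s7.png

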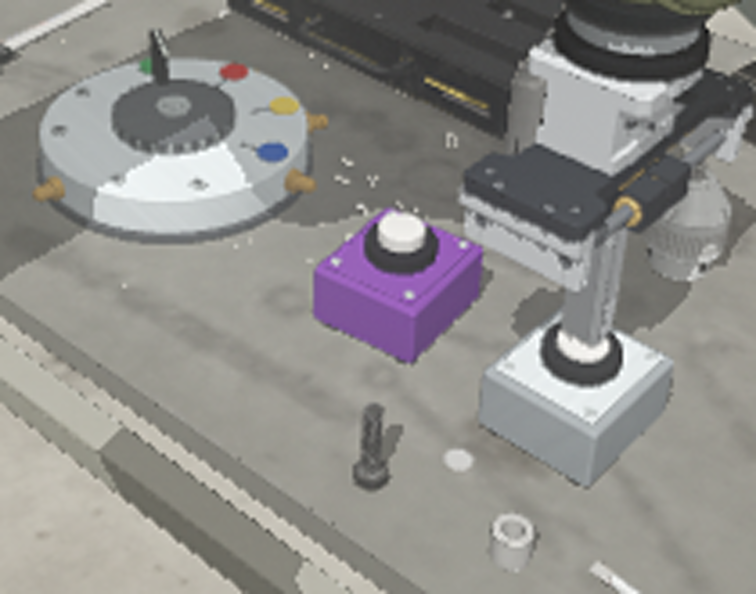

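The force rose 14 N over 0.3 mm, so the button is on its stop, and the picture shows it down with the box in place. Releasing and lifting clear.

{"fn": "play_rows", "kwargs": {"moves": [{"claw":0,"linear":[0,0,-3],"turn":[0,0,0]},{"claw":0,"linear":[0,0,-8],"turn":[0,0,0]},{"claw":0,"linear":[0,0,-20],"turn":[0,0,0]},{"claw":0,"linear":[0,0,-60],"turn":[0,0,0]},{"claw":0,"linear":[0,0,-115],"turn":[0,0,0]},{"claw":0,"linear":[0,0,-115],"turn":[0,0,0]},{"claw":0,"linear":[0,0,-115],"turn":[0,0,0]}]}}

```text
time_s: 11.05
ee_pos: [0.5017, -0.2295, 0.1774]
eef_rot: [3.141, -0.0, 1.567]
force: [0.7, 0.1, -0.2]
grip_width: 0.0006
```

```bash
python3 -c "
from h import *
s=vision.camera('scene');cv2.imwrite('pics/s8.png',cv2.resize(s[165:330,180:390],None,fx=3.6,fy=3.6,interpolation=cv2.INTER_CUBIC))
o=get_obs();c=cam('wrist',o);w=vision.camera('wrist');cv2.imwrite('pics/w8.png',w)
g=cv2.inRange(cv2.cvtColor(w,cv2.COLOR_BGR2HSV),(0,0,200),(180,40,255))
N,l,st,ce=cv2.connectedComponentsWithStats(g)
for i in range(1,N):
  if st[i,4]>300: print(st[i],ce[i].round(1),ray(c,ce[i],.065).round(4))
to([.5013,-.23,.060],1.57)"
```

```text
[254  22  34  37 987] [270.3  40.2] [ 0.5103 -0.0915  0.065 ]
[   0  102   90  172 8667] [ 35.4 182.9] [ 0.2834 -0.2162  0.065 ]
[ 222  157   78   66 3066] [260.2 188.3] [ 0.501  -0.2223  0.065 ]
[415 170  44  18 364] [432.4 179.1] [ 0.6671 -0.2138  0.065 ]
[246 182  30  28 663] [260.5 195.6] [ 0.5012 -0.2296  0.065 ]
[ 113  195   29   76 1298] [126.8 230.8] [ 0.3659 -0.2661  0.065 ]
t 11.15 pos [ 0.5015 -0.2294  0.1766] rot [-3.141e+00 -1.000e-03  1.567e+00] q [-0.5   0.33  1.55  0.    1.26 -0.49] F [ 0.1 -0.  -0.2] w 0.0003
lin [ -0.7  -0.2 116.6] turn [-0.    -0.001 -0.003]
```

View pics/s8.png

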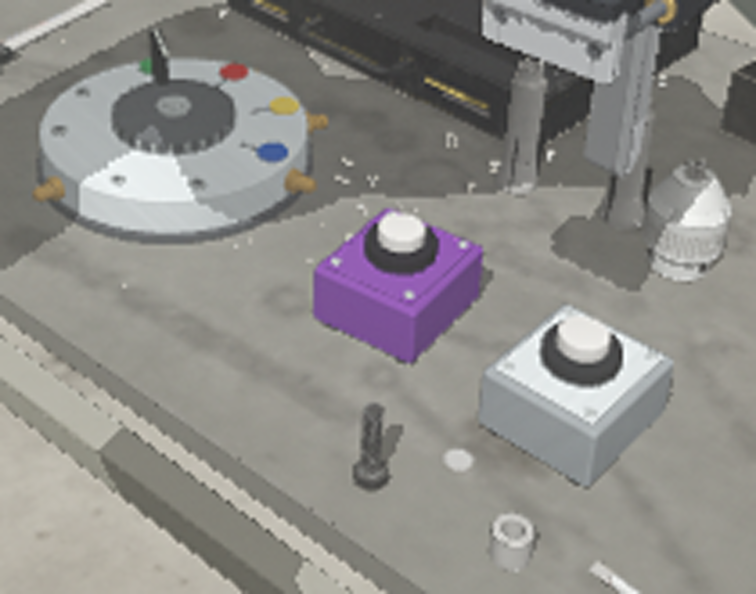

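The button is up again, the box hasn't moved, the tab is still at green and the bystanders are in place.

```bash
python3 -c "
from station import hand_in
print(hand_in())"
```

```text
the job is handed in; nothing more can be done
None
```

The selector now points at the green disc, and the white button on the grey box was pressed fully down and released afterwards. I handed the job in at about 11 s of the 54 s allowed.

- **Selector:** with the gripper shut, I pushed the tab from its clockwise side through three clicks, blue to yellow to red to green. The wrist camera confirmed each click. After I backed off, the tab sat on the predicted line to green.
- **Button:** I pressed until it hit its stop. The force rose from 9.5 to 23.4 N over 0.3 mm, so it was fully down. That force includes about 10 N sideways. I then lifted clear.
- **Last checks:** the pictures show the button up, and its measured position matches the one before the press to within 0.1 mm, so the box did not shift. The tab is still at green, the purple box and the bystanders in view are in place, and the arm is clear with about 0 N on it. The caliper was outside the last pictures; the arm did not work near it.

One disagreement: the button's top seems to be about 69 mm high, judging from where it bottomed out, against the 65 mm I had estimated from the images. It did not affect the press.

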